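# Rack the hole saws in order of size

## Task

Put the four blue hole saws standing about the bench away on the hole-saw rack, teeth down, each flat on the board and centred over its own peg, in order of size: the smallest on the peg next to the wooden arbor block, then larger and larger, the largest on the peg beside the wax tin. Lower each one onto its peg rather than dropping it, let go of it, and leave the caliper where it lies.

Things in the scene. Friction and masses are not known exactly. Their poses are not given: they have to be found in the camera images.
- saw_small: the smallest of four hole saws: a blue steel cup standing mouth and teeth down, 32 mm outside diameter, 46 mm high, wall 2.8 mm (mouth 26.4 mm wide inside, 40 mm deep), closed flat top with a black bore in its middle, no side handle, loose, 50 to 250 g. Origin: centre of its toothed underside, on its axis; z up along the axis, the top is 46 mm above the origin
- saw_medium: the second smallest of four hole saws: a blue steel cup standing mouth and teeth down, 44 mm outside diameter, 46 mm high, wall 2.8 mm (mouth 38.4 mm wide inside, 40 mm deep), closed flat top with a black bore in its middle, no side handle, loose, 50 to 250 g. Origin: centre of its toothed underside, on its axis; z up along the axis, the top is 46 mm above the origin
- saw_large: the second largest of four hole saws: a blue steel cup standing mouth and teeth down, 54 mm outside diameter, 46 mm high, wall 2.8 mm (mouth 48.4 mm wide inside, 40 mm deep), closed flat top with a black bore in its middle, no side handle, loose, 50 to 250 g. Origin: centre of its toothed underside, on its axis; z up along the axis, the top is 46 mm above the origin
- saw_extra: the largest of four hole saws: a blue steel cup standing mouth and teeth down, 64 mm outside diameter, 46 mm high, wall 2.8 mm (mouth 58.4 mm wide inside, 40 mm deep), closed flat top with a black bore in its middle, no side handle, loose, 50 to 250 g. Origin: centre of its toothed underside, on its axis; z up along the axis, the top is 46 mm above the origin
- peg_a: one of four alike fixed upright dark wooden pegs, 10 mm diameter, 20 mm tall, with a brass washer at its foot, in one straight row 90 mm apart on the hole-saw rack, a plywood board 530 x 80 mm and 18 mm thick fixed on the bench. Origin: centre of the peg's foot, on the top face of the board; z up. The letter in its name does not tell its place in the row
- peg_b: one of four alike fixed upright dark wooden pegs, 10 mm diameter, 20 mm tall, with a brass washer at its foot, in one straight row 90 mm apart on the hole-saw rack, a plywood board 530 x 80 mm and 18 mm thick fixed on the bench. Origin: centre of the peg's foot, on the top face of the board; z up. The letter in its name does not tell its place in the row
- peg_c: one of four alike fixed upright dark wooden pegs, 10 mm diameter, 20 mm tall, with a brass washer at its foot, in one straight row 90 mm apart on the hole-saw rack, a plywood board 530 x 80 mm and 18 mm thick fixed on the bench. Origin: centre of the peg's foot, on the top face of the board; z up. The letter in its name does not tell its place in the row
- peg_d: one of four alike fixed upright dark wooden pegs, 10 mm diameter, 20 mm tall, with a brass washer at its foot, in one straight row 90 mm apart on the hole-saw rack, a plywood board 530 x 80 mm and 18 mm thick fixed on the bench. Origin: centre of the peg's foot, on the top face of the board; z up. The letter in its name does not tell its place in the row
- arbor_block: dark wooden block 64 x 40 mm and 36 mm high holding two steel arbors that stand up to 69 mm above the board, fixed at one end of the rack, on the line of the pegs, 95 mm from the nearest peg; it may be at either end of the row (a low round aluminium wax tin, 56 mm across and 20 mm high, is at the other end, 95 mm from the last peg). Origin: centre of its underside, on the top face of the board; its y axis runs along the row, one way or the other; z up
- caliper: steel caliper with a black display, lying flat and loose on the bench among the hole saws, 236 mm long, 75 mm across the jaws, 13 mm high. Origin: middle of its beam's underside; x along the beam, the long jaws point to its +y
Not all that is in view belongs to the job. Leave any red look-alike of the saw_medium alone. Leave any pink look-alike of the saw_large alone.

How it is judged:
At the end, for the whole second after the job is handed in: From the arbor block outward the pegs carry the 32, 44, 54 and 64 mm saw: each upright (0.1 rad), flat on the board (4 mm), its axis within 15 mm of its peg (95, 185, 275, 365 mm from the block), at rest and untouched; the caliper within 30 mm of where it lay ((horizontal distance between saw_small and peg_a below 0.015 m or horizontal distance between saw_small and peg_b below 0.015 m or horizontal distance between saw_small and peg_c below 0.015 m or horizontal distance between saw_small and peg_d below 0.015 m) and horizontal distance between saw_small and arbor_block between 0.079 and 0.111 m and z of saw_small in the frame of arbor_block between -0.004 and 0.004 m and angle between each of saw_small, saw_medium, saw_large, saw_extra's own z axis and vertical below 0.1 rad and linear speed of each of saw_small, saw_medium, saw_large, saw_extra below 0.02 m/s and angular speed of each of saw_small, saw_medium, saw_large, saw_extra below 0.2 rad/s and contact force between the fingers and saw_small below 0.05 N and (horizontal distance between saw_medium and peg_a below 0.015 m or horizontal distance between saw_medium and peg_b below 0.015 m or horizontal distance between saw_medium and peg_c below 0.015 m or horizontal distance between saw_medium and peg_d below 0.015 m) and horizontal distance between saw_medium and arbor_block between 0.169 and 0.201 m and z of saw_medium in the frame of arbor_block between -0.004 and 0.004 m and contact force between the fingers and saw_medium below 0.05 N and (horizontal distance between saw_large and peg_a below 0.015 m or horizontal distance between saw_large and peg_b below 0.015 m or horizontal distance between saw_large and peg_c below 0.015 m or horizontal distance between saw_large and peg_d below 0.015 m) and horizontal distance between saw_large and arbor_block between 0.259 and 0.291 m and z of saw_large in the frame of arbor_block between -0.004 and 0.004 m and contact force between the fingers and saw_large below 0.05 N and (horizontal distance between saw_extra and peg_a below 0.015 m or horizontal distance between saw_extra and peg_b below 0.015 m or horizontal distance between saw_extra and peg_c below 0.015 m or horizontal distance between saw_extra and peg_d below 0.015 m) and horizontal distance between saw_extra and arbor_block between 0.349 and 0.381 m and z of saw_extra in the frame of arbor_block between -0.004 and 0.004 m and contact force between the fingers and saw_extra below 0.05 N and distance of caliper from where it was at the start of the episode below 0.03 m).
It fails at once if a hole saw is dropped or flung (moves faster than 0.75 m/s with no finger on it, a fall of about 30 mm) ((linear speed of saw_small above 0.75 m/s and contact force between the fingers and saw_small below 0.02 N) or (linear speed of saw_medium above 0.75 m/s and contact force between the fingers and saw_medium below 0.02 N) or (linear speed of saw_large above 0.75 m/s and contact force between the fingers and saw_large below 0.02 N) or (linear speed of saw_extra above 0.75 m/s and contact force between the fingers and saw_extra below 0.02 N)).
It fails at once if the caliper is pushed more than 30 mm from where it lay (distance of caliper from where it was at the start of the episode above 0.03 m).
It also fails if it takes over 102 s, if anything falls off the work surface, if the arm or the gripper's body presses on something with over 40 N, if the wrist force passes 120 N, or if a joint passes its speed limit or range.

## Robot

A 7-joint arm with a two-finger parallel gripper is mounted at the origin on the work surface. World frame = base frame: x ahead of the robot, y to its left, z up, the work surface at z = 0. Lengths are in m, angles in rad, forces in N, time in s.
With the tool pointing down it reaches from about 0.425 to 0.875 m from the base axis. Payload 4.7 kg.
Tool frame: the origin (TCP) lies between the finger pads; the fingertips stand 17 mm ahead of it and the grasp point (between the pads) lies 2 mm behind it; z points along the fingers, y is the line along which they close (so a half turn about z gives the same grasp; the last joint's range is limited). The gripper opens to 87 mm and grips with 3 to 60 N. Pads are 19 mm wide; open, the fingers measure 117 mm over their backs; the gripper's body (75 mm by 190 mm) begins 51 mm behind the grasp point.
Start: joints at [1.184, 0.321, -0.07, 1.45, 0.023, 1.371, -0.057], TCP at [0.254, -0.599, 0.24] pointing down, gripper open.
Joint ranges: [-2.86, 2.86], [-0.3, 2.09], [-1.38, 1.24], [0.06, 2.45], [-1.56, 4.7], [0.09, 2.05], [-2.69, 2.69]. Speed limits (rad/s): [2.57, 2.57, 3.14, 3.14, 3.14, 3.14, 3.14].

## Interface

Orientations are given as a unit quaternion [x, y, z, w].
In Python, from station import bot gives the robot as it stands. The module is installed in compiled form; this text tells all that it offers.
- The arm moves only by the tool servo_tool, never from a script. Its argument "series" is a list of rows, each a list of 7 numbers: the shift along the tool's x, y, z scaled (see below), then the turn, a rotation vector about the tool's x, y, z scaled (see below), then the opening, from 0 (shut) to 1 (fully open). In form: [[dx, dy, dz, wx, wy, wz, gripper], ...]. A call has 1 to 12 rows; each row shifts and turns the commanded pose from where the row before left it, along the tool's axes as they then stand; what a row does not reach is not made up. The controller multiplies each number of a shift by 20 cm and each number of a turn by 45 degrees. A row lasts 1/12 s, in which the tool goes at most 41.7 mm and 7.16 degrees, less where a joint would pass 70% of its speed; a pose out of reach is approached as far as the arm can. A call with a number of a shift or a turn outside -1 to 1 is refused whole. A call with a gripper value outside its range is refused whole. The fingers move at their own pace and stop on an object; "grip_force" is the grip in N (left out, the last holds). Time passes only in rows, so rows that do not move let the fingers close. It gives the time, the measured TCP pose, the force, the opening and the grip force at its end, in the units of the state.
- bot.observe(): the state, without advancing time (a new reading comes with each control period).
- bot.capture(name): name is "scene" or "top"; returns a dict with "frame" (384x512x3 uint8, blue, green, red), "intrinsics" (3x3 intrinsics, pixels), "D" ([k1, k2, p1, p2, k3] as OpenCV has them; the pictures are not rectified), "rvec" (rotation vector, rad) and "tvec" (3), from world to camera coordinates, as OpenCV has them. Camera axes: x right, y down, z forward; pixel columns grow to the right and rows downward; lengths in m; the calibration is good to about 2 mm. A picture is of the moment at which its call begins. There is no depth.
- bot.close_job(): hands the job in; it is judged then, once.
Trained networks look in the newest picture that a camera, given by its name, has taken for a name from the list of things; names that differ only in an ending like _2 or _b are one class to them, and where a whole thing is asked for, a point or a joint stands for the part that bears it (a point fixed in the world has none). Each returns a list of dicts, best first, with "confidence" (0 to 1); they miss things now and then, are a little off and sometimes report something else, mostly with a low value. They report only what shows in the picture. A call takes as long as a camera call. They do not tell look-alikes from the thing itself.
- bot.look_for(target, camera): "rect" ([left, top, width, height] in pixels, round what is visible of it).
- bot.place_of(target, camera): "location" ([column, row] in pixels: a listed point, or the origin of a listed thing).
The state is a dict: "clock": time; "qpos": joint angles; "qvel": joint speeds; "joint_efforts": joint torques, N m; "eef_pos": TCP position; "ee_rot": TCP orientation; "ft_force": force on the tool from outside, world axes, zero at the start; "wrist_torque": the same for the moment, N m; "width": finger opening in m; "finger_force": force on a finger pad.
Only numpy, scipy, OpenCV 4.12 (cv2) and the standard library are available. Lean on these libraries where they do the work, as an engineer would, in place of code of your own. Each camera call takes 0.05 s, during which the arm holds its last target. There are 200 camera calls.

## Working session

There is one attempt and no reset: what is moved stays moved. The work goes in short steps, Python scripts to look and compute and a tool call to move; the robot and the scene stay as the last step left them, time stands still between calls to the robot, and variables do not carry over. Pictures are saved under pics/ and viewed, at most 14 in all, crops included, and the job is handed in when it is done.

Besides the shell and the picture viewer there is one more tool, called after "Emit:" as a command line: name --pt "numbers of a row" for each row, then --argument value for the rest. servo_tool: Moves the arm, as the interface text tells. Its arguments: {"type":"object","properties":{"series":{"type":"array"},"grip_force":{"type":"number"}},"required":["series"]}

```bash
mkdir -p pics
cat > h.py <<'E'
import numpy as np, cv2
from station import bot
def cap(n, save=None):
    c=bot.capture(n)
    if save: cv2.imwrite('pics/'+save, c['frame'])
    return c
def ray(c,uv):
    R,_=cv2.Rodrigues(np.array(c['rvec'],float)); t=np.array(c['tvec'],float).ravel()
    p=cv2.undistortPoints(np.array([[uv]],float),np.array(c['intrinsics'],float),np.array(c['D'],float)).ravel()
    return -R.T@t, R.T@np.array([p[0],p[1],1.])
def onz(c,uv,z):
    o,d=ray(c,uv); return (o+d*(z-o[2])/d[2])
def proj(c,P):
    return cv2.projectPoints(np.array(P,float).reshape(-1,1,3),np.array(c['rvec'],float),np.array(c['tvec'],float),np.array(c['intrinsics'],float),np.array(c['D'],float))[0].reshape(-1,2)
E
python3 - <<'E'
from h import *
for n in ['top','scene']:
    c=cap(n,n+'0.png'); print(n, ray(c,(256,192))[0].round(3))
    for k,z in [('saw_small',0),('saw_medium',0),('saw_large',0),('saw_extra',0),('peg_a',.018),('arbor_block',.018),('caliper',0)]:
        for r in bot.place_of(k,n)[:6]:
            print(k,np.round(r['location'],1),round(r['confidence'],2),onz(c,r['location'],z).round(3)[:2])
s=bot.observe();print(s)
E
```

```text
top [ 0.355 -0.013  1.265]
saw_small [386.4 224.1] 0.49 [ 0.443 -0.35 ]
saw_medium [202.3 151.9] 0.66 [0.642 0.15 ]
saw_medium [208.9 223.1] 0.57 [0.445 0.13 ]
saw_large [143.9 262.8] 0.94 [0.338 0.304]
saw_large [123.8 227.6] 0.69 [0.433 0.362]
saw_extra [299.3 223. ] 0.6 [ 0.446 -0.115]
peg_a [302.3 161.1] 0.6 [ 0.612 -0.123]
peg_a [234.8 154.6] 0.5 [0.63  0.059]
peg_a [270.8 157.8] 0.47 [ 0.621 -0.038]
peg_a [199.6 148.5] 0.44 [0.648 0.156]
peg_a [212.6 225.5] 0.3 [0.438 0.118]
caliper [260.5 227.2] 0.67 [ 0.434 -0.01 ]
scene [1.013 0.588 0.902]
saw_small [190.5 122. ] 0.7 [ 0.442 -0.348]
saw_medium [309.4 219.6] 0.7 [0.446 0.128]
saw_medium [336.3 247.2] 0.59 [0.458 0.224]
saw_medium [251.9 269.6] 0.42 [0.639 0.142]
saw_medium [204.  213.7] 0.25 [ 0.621 -0.054]
saw_large [400.8 242.9] 0.65 [0.341 0.313]
saw_large [386.  277.4] 0.56 [0.438 0.348]
saw_extra [245.6 165.6] 0.65 [ 0.44 -0.11]
peg_a [228.7 241.4] 0.51 [0.636 0.06 ]
peg_a [189.6 191.3] 0.5 [ 0.611 -0.121]
peg_a [205.7 214.5] 0.5 [ 0.627 -0.036]
peg_a [252.7 268.3] 0.42 [0.643 0.149]
arbor_block [277.  297.4] 0.6 [0.652 0.235]
caliper [270.1 187. ] 0.77 [ 0.444 -0.011]
{'clock': 0.8, 'qpos': array([ 1.18409953,  0.32095429, -0.07007902,  1.45049307,  0.02254164,
        1.37082363, -0.05689094]), 'qvel': array([ 0.00188011,  0.0010859 , -0.00122106, -0.00067438,  0.00299676,
       -0.00093872,  0.00103548]), 'joint_efforts': array([ 1.73343965e-04, -4.91044629e+01, -4.02855584e-01, -3.12751150e+01,
       -6.37340848e-02,  3.34593526e-02,  1.03229280e-05]), 'eef_pos': array([ 0.25358768, -0.59850646,  0.23961954]), 'ee_rot': array([9.79987705e-01, 1.99058021e-01, 1.29479117e-05, 5.14391255e-05]), 'ft_force': array([-0.17353085,  0.50985129,  0.2069908 ]), 'wrist_torque': array([-0.03928106,  0.00173685,  0.0300505 ]), 'finger_force': 0.0, 'width': 0.0872208230752437}
```

View pics/top0.png

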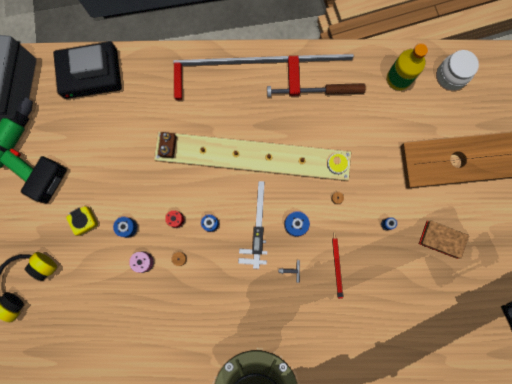

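View pics/scene0.png

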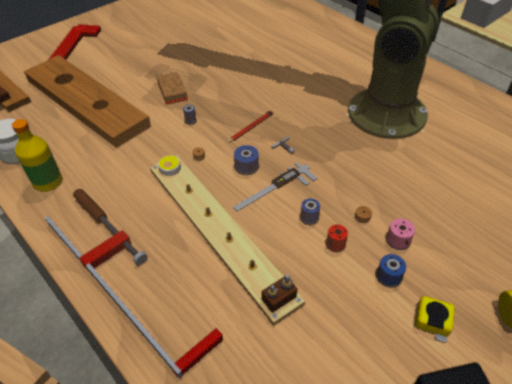

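The arbor block is at the left end in the top view (167,145) and the wax tin at the right end (338,162). The blue saws are at about (389,224) small, (209,223) medium, (125,227) large and (297,224) extra. The decoys are the red one at (175,219) and the pink one at (141,262). Next I'll refine these positions with colour masks in both views.

```bash
cat >> h.py <<'E'
from scipy.optimize import least_squares
def cyl(c,x,y,r,z0,z1):
    a=np.linspace(0,2*np.pi,60,endpoint=False)
    P=np.vstack([np.c_[x+r*np.cos(a),y+r*np.sin(a),np.full(60,z)] for z in (z0,z1)])
    return cv2.convexHull(proj(c,P).astype(np.float32))
def cen(h):
    m=cv2.moments(h); return np.array([m['m10']/m['m00'],m['m01']/m['m00']]),m['m00']
def blobs(c,lo=(100,90,50),hi=(125,255,255),amin=60):
    m=cv2.inRange(cv2.cvtColor(c['frame'],cv2.COLOR_BGR2HSV),lo,hi)
    cs,_=cv2.findContours(cv2.morphologyEx(m,cv2.MORPH_CLOSE,np.ones((3,3))),cv2.RETR_EXTERNAL,cv2.CHAIN_APPROX_NONE)
    out=[]
    for k in cs:
        f=np.zeros(m.shape,np.uint8); cv2.drawContours(f,[cv2.convexHull(k)],-1,255,-1)
        M=cv2.moments(f,True)
        if M['m00']>=amin: out.append((np.array([M['m10'],M['m01']])/M['m00'],M['m00']))
    return out
def fit(c,uv,r,z0=0,z1=.046):
    g=onz(c,uv,(z0+z1)/2)[:2]
    return least_squares(lambda p:cen(cyl(c,p[0],p[1],r,z0,z1))[0]-uv,g,diff_step=1e-4).x
E
python3 - <<'E'
from h import *
S=dict(small=(.443,-.35,.016),medium=(.445,.13,.022),large=(.433,.355,.027),extra=(.446,-.112,.032))
for n in ['top','scene']:
    c=cap(n); B=blobs(c)
    for k,(x,y,r) in S.items():
        h,a=cen(cyl(c,x,y,r,0,.046)); 
        b=min(B,key=lambda b:np.linalg.norm(b[0]-h))
        print(n,k,b[0].round(1),b[1],'model area',round(a),fit(c,b[0],r).round(4))
    if n=='top':
        f=c['frame']; cr=cv2.resize(f[125:185,145:360],None,fx=3.7,fy=3.7,interpolation=cv2.INTER_CUBIC); cv2.imwrite('pics/rack.png',cr)
        hsv=cv2.cvtColor(f,cv2.COLOR_BGR2HSV)
        print('board hsv',hsv[158,220],'wood',hsv[200,220])
    else: cv2.imwrite('pics/rack2.png',cv2.resize(c['frame'][145:325,140:310],None,fx=3.2,fy=3.2,interpolation=cv2.INTER_CUBIC))
E
```

```text
top small [387.3 223.6] 89.0 model area 173 [ 0.4422 -0.3456]
top medium [209.2 222.6] 213.0 model area 252 [0.4449 0.1258]
top large [123.5 226.5] 332.0 model area 419 [0.4344 0.3557]
top extra [296.6 223.6] 467.0 model area 504 [ 0.4421 -0.1052]
board hsv [ 31  69 202] wood [ 17 111 203]
scene small [245.8 153.7] 299.0 model area 214 [ 0.426  -0.1249]
scene medium [309.2 208.5] 79.0 model area 456 [0.437  0.1161]
scene large [391.9 269. ] 601.0 model area 790 [0.4271 0.3493]
scene extra [245.8 153.7] 299.0 model area 657 [ 0.4258 -0.1251]
```

View pics/rack.png

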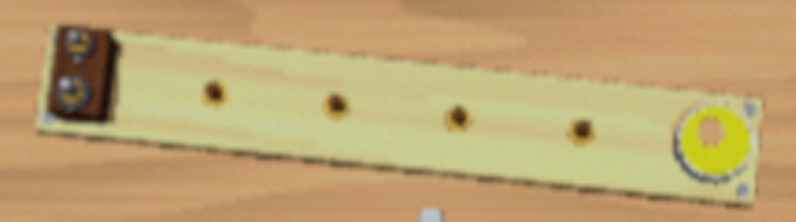

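View pics/rack2.png

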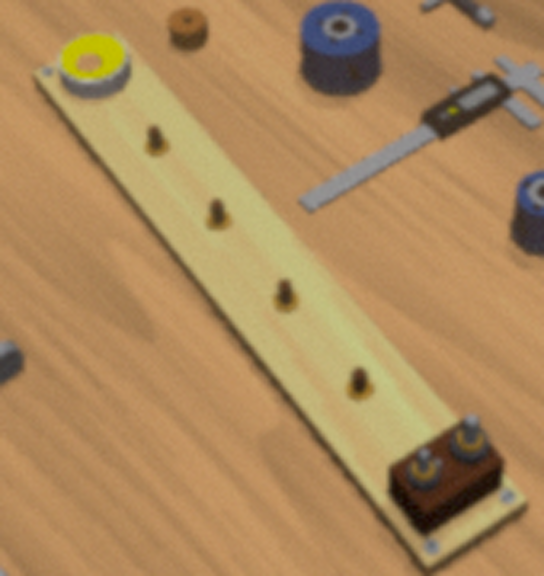

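The pegs' washers show in the scene crop at (156,145), (218,218), (286,301) and (359,387). In the top crop they are at (213,94), (337,106), (459,119) and (582,132). I'll fit a straight row at 90 mm spacing to these and widen the blue mask to take in the dark sides.

Run:
```python
from h import *
cs={n:cap(n) for n in ('top','scene')}
W={'scene':np.array([(156,145),(218,218),(286,301),(359,387)])[::-1]/3.2+(140,145),'top':np.array([(213,94),(337,106),(459,119),(582,132)])/3.7+(145,125)}
Z={'scene':.019,'top':.024}
def row(p,z): 
    d=np.array([np.cos(p[2]),np.sin(p[2])]); return np.array([[*(p[:2]+d*.09*i),z] for i in range(4)])
for use in (['scene'],['top'],['scene','top']):
    s=least_squares(lambda p:np.concatenate([(proj(cs[n],row(p,Z[n]))-W[n]).ravel() for n in use]),[.645,.15,-1.67])
    print(use,s.x.round(4),'res',np.abs(s.fun).max().round(2)); print(row(s.x,0)[:,:2].round(4).tolist())
S=dict(small=(.442,-.347,.016),medium=(.444,.126,.022),large=(.434,.355,.027),extra=(.442,-.106,.032))
h={n:cv2.cvtColor(c['frame'],cv2.COLOR_BGR2HSV) for n,c in cs.items()}
print('side px',h['scene'][168:176:2,246].tolist(),h['scene'][160,240].tolist())
for n,c in cs.items():
    B=blobs(c,(98,70,20),(135,255,255),40)
    for k,(x,y,r) in S.items():
        q,a=cen(cyl(c,x,y,r,0,.046)); b=min(B,key=lambda b:np.linalg.norm(b[0]-q))
        print(n,k,b[0].round(1),b[1],round(a),fit(c,b[0],r).round(4))
```

```text
['scene'] [ 0.6407  0.1448 -1.6797] res 0.49
[[0.6407, 0.1448], [0.6309, 0.0553], [0.6211, -0.0341], [0.6114, -0.1236]]
['top'] [ 0.641   0.1458 -1.6783] res 0.29
[[0.641, 0.1458], [0.6314, 0.0563], [0.6217, -0.0332], [0.6121, -0.1227]]
['scene', 'top'] [ 0.6409  0.1453 -1.679 ] res 0.51
[[0.6409, 0.1453], [0.6312, 0.0558], [0.6215, -0.0336], [0.6117, -0.1231]]
side px [[150, 35, 59], [155, 25, 61], [161, 31, 65], [15, 89, 92]] [114, 108, 113]
top small [387.6 223.6] 109.0 172 [ 0.4424 -0.3464]
top medium [209.4 222.6] 227.0 252 [0.4448 0.1253]
top large [124.5 226.7] 383.0 418 [0.4339 0.3529]
top extra [296.7 223.6] 478.0 502 [ 0.4422 -0.1056]
scene small [246.  153.9] 317.0 214 [ 0.4262 -0.1239]
scene medium [310.6 206.6] 164.0 454 [0.4304 0.1142]
scene large [391.4 269.4] 654.0 791 [0.4289 0.3493]
scene extra [246.  153.9] 317.0 658 [ 0.4261 -0.1241]
```

Run:
```python
from h import *
S=dict(small=(.442,-.347,.016),medium=(.444,.126,.022),large=(.434,.353,.027),extra=(.442,-.106,.032))
for n in ('top','scene'):
    c=cap(n)
    h=cv2.cvtColor(c['frame'],cv2.COLOR_BGR2HSV)
    for k,(x,y,r) in S.items():
        # fit top-face rim: sample image edge radius via template: maximise blue inside vs outside
        m=((h[...,0]>98)&(h[...,0]<130)&(h[...,1]>90)&(h[...,2]>(115 if n=='scene' else 90))).astype(np.float32)
        m=cv2.GaussianBlur(m,(0,0),.7)
        a=np.linspace(0,2*np.pi,48,endpoint=False)
        def sc(p):
            f=lambda q:cv2.remap(m,*[v.astype(np.float32).reshape(1,-1) for v in proj(c,np.c_[p[0]+q*np.cos(a),p[1]+q*np.sin(a),np.full(48,.046)]).T],cv2.INTER_LINEAR).mean()
            return f(r*.8)+f(r*.65)-f(r*1.15)-f(r*1.3)*.5
        G=[(sc((x+i*.001,y+j*.001)),x+i*.001,y+j*.001) for i in range(-14,15) for j in range(-14,15)]
        G.sort(reverse=True); T=np.array(G[:12]); w=T[:,1:].mean(0)
        print(n,k,round(G[0][0],2),w.round(4), proj(c,[[*w,.046]]).round(1)[0])
```

```text
top small 0.54 [ 0.4415 -0.346 ] [389.6 223.3]
top medium 1.41 [0.444  0.1245] [208.9 222.4]
top large 1.9 [0.4335 0.3515] [122.8 226.3]
top extra 1.99 [ 0.4415 -0.1045] [296.7 223.4]
scene small 0.0 [ 0.456  -0.3385] [186.7 112.9]
scene medium 0.37 [0.4421 0.1227] [310.4 204.9]
scene large 1.4 [0.431  0.3498] [393.  264.1]
scene extra 1.37 [ 0.4402 -0.1086] [245.5 153.1]
```

Emit:
servo_tool --pt "0 0 0 0 0 -0.15 1" --pt "0 0 0 0 0 -0.15 1" --pt "0 0 0 0 0 -0.15 1" --pt "0 0 0 0 0 -0.15 1" --pt "0 0 0 0 0 -0.15 1" --pt "0 0 0 0 0 -0.15 1" --pt "0 0 0 0 0 -0.15 1" --pt "0 0 0 0 0 -0.15 1" --pt "0 0 0 0 0 -0.15 1" --pt "0 0 0 0 0 0 1" --grip_force 20

```text
clock: 1.93
eef_pos: [0.2535, -0.5985, 0.2396]
ee_rot: [0.744, 0.668, 0.0, 0.0]
ft_force: [-0.3, -0.4, -0.4]
width: 0.0871
finger_force: 0.0
```

```bash
cat >> h.py <<'E'
from scipy.spatial.transform import Rotation as Ro
PEG=[(.6409,.1453),(.6312,.0558),(.6215,-.0336),(.6117,-.1231)]
def to(x,y,z,yaw=-.108):
    s=bot.observe(); R=Ro.from_quat(s['ee_rot']).as_matrix(); d=R.T@(np.array([x,y,z])-s['eef_pos'])
    ya=np.arctan2(R[1,1],R[0,1]); e=(yaw-ya+np.pi/2)%np.pi-np.pi/2
    print('t',round(s['clock'],2),'pos',s['eef_pos'].round(4),'tilt',R[:,2].round(3),'w',round(s['width'],4),'ff',round(s['finger_force'],1),'ft',s['ft_force'].round(1))
    print('units shift',(d/.2).round(3),'turn z',round(-e/(np.pi/4),3),'rows>=',round(np.linalg.norm(d)/.0417,1))
E
python3 -c "
from h import *
to(.442,-.348,.12)"
```

```text
t 1.93 pos [ 0.2535 -0.5985  0.2396] tilt [ 0. -0. -1.] w 0.0871 ff 0.0 ft [-0.3 -0.4 -0.4]
units shift [1.346 0.803 0.598] turn z 0.002 rows>= 8.0
```

Emit:
servo_tool --pt "0.135 0.08 0.06 0 0 0 1" --pt "0.135 0.08 0.06 0 0 0 1" --pt "0.135 0.08 0.06 0 0 0 1" --pt "0.135 0.08 0.06 0 0 0 1" --pt "0.135 0.08 0.06 0 0 0 1" --pt "0.135 0.08 0.06 0 0 0 1" --pt "0.135 0.08 0.06 0 0 0 1" --pt "0.135 0.08 0.06 0 0 0 1" --pt "0.135 0.08 0.06 0 0 0 1" --pt "0.135 0.08 0.06 0 0 0 1" --pt "0 0 0 0 0 0 1" --pt "0 0 0 0 0 0 1"

```text
clock: 2.93
eef_pos: [0.4433, -0.3452, 0.119]
ee_rot: [0.744, 0.668, 0.0, -0.001]
ft_force: [-0.4, -0.8, 0.3]
width: 0.0871
finger_force: 0.0
```

```bash
python3 -c "
from h import *
to(.442,-.348,.026)
c=cap('scene','a.png'); cv2.imwrite('pics/a1.png',cv2.resize(c['frame'][60:180,130:290],None,fx=4,fy=4))
print((proj(c,[[.442,-.348,.046],[.442,-.348,0]])-(130,60))*4)"
```

```text
t 2.93 pos [ 0.4433 -0.3452  0.119 ] tilt [-0.001  0.001 -1.   ] w 0.0871 ff 0.0 ft [-0.4 -0.8  0.3]
units shift [-0.015 -0.005  0.465] turn z 0.0 rows>= 2.2
[[235.09748235 196.32093682]
 [242.45096031 247.82378293]]
```

View pics/a1.png

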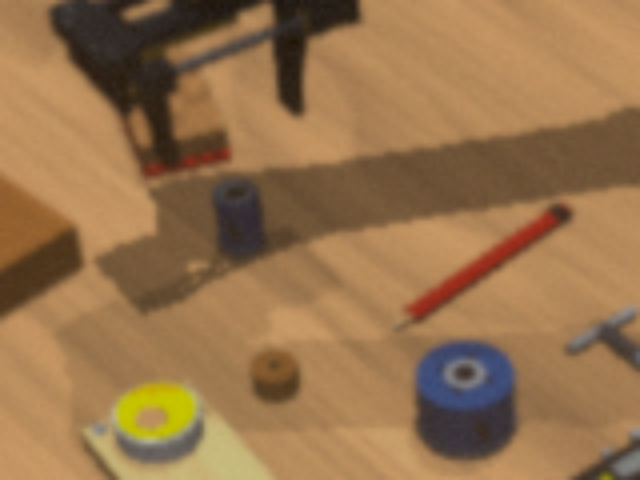

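The saw's top centre is at about (238,190) in the crop, close to the predicted (235,196). The finger gap straddles it, so I'll descend and close.

Emit:
servo_tool --pt "-0.022 -0.01 0.1 0 0 0 1" --pt "0 0 0.12 0 0 0 1" --pt "0 0 0.12 0 0 0 1" --pt "0 0 0.08 0 0 0 1" --pt "0 0 0.045 0 0 0 1" --pt "0 0 0 0 0 0 0" --pt "0 0 0 0 0 0 0" --pt "0 0 0 0 0 0 0" --pt "0 0 0 0 0 0 0" --pt "0 0 0 0 0 0 0" --pt "0 0 0 0 0 0 0" --pt "0 0 0 0 0 0 0" --grip_force 20

```text
clock: 3.98
eef_pos: [0.44, -0.352, 0.0271]
ee_rot: [0.745, 0.667, -0.0, 0.0]
ft_force: [0.6, -0.5, 0.7]
width: 0.0486
finger_force: 0.0
```

```bash
python3 -c "
from h import *
to(.442,-.348,.026)"
```

```text
t 3.98 pos [ 0.44   -0.352   0.0271] tilt [ 0.001 -0.001 -1.   ] w 0.0486 ff 0.0 ft [ 0.6 -0.5  0.7]
units shift [0.021 0.008 0.006] turn z -0.002 rows>= 0.1
```

Emit:
servo_tool --pt "0.008 0 0 0 0 0 0" --pt "0 0 0 0 0 0 0" --pt "0 0 0 0 0 0 0" --pt "0 0 0 0 0 0 0" --pt "0 0 0 0 0 0 0" --pt "0 0 0 0 0 0 0" --pt "0 0 0 0 0 0 0" --pt "0 0 -0.05 0 0 0 0" --pt "0 0 -0.1 0 0 0 0" --pt "0 0 -0.15 0 0 0 0" --pt "0 0 -0.15 0 0 0 0" --pt "0 0 0 0 0 0 0"

```text
clock: 4.98
eef_pos: [0.4429, -0.3529, 0.1233]
ee_rot: [0.745, 0.667, 0.0, 0.005]
ft_force: [1.9, -1.4, -1.0]
width: 0.0319
finger_force: 20.0
```

```bash
python3 -c "
from h import *
to(*PEG[0],.115)"
```

```text
t 4.98 pos [ 0.4429 -0.3529  0.1233] tilt [ 0.008 -0.007 -1.   ] w 0.0319 ff 20.0 ft [ 1.9 -1.4 -1. ]
units shift [2.585 0.71  0.031] turn z -0.003 rows>= 12.9
```

Emit:
servo_tool --pt "0.1 0.06 0 0 0 0 0" --pt "0.18 0.06 0 0 0 0 0" --pt "0.18 0.06 0 0 0 0 0" --pt "0.18 0.06 0 0 0 0 0" --pt "0.18 0.06 0 0 0 0 0" --pt "0.18 0.06 0 0 0 0 0" --pt "0.18 0.06 0 0 0 0 0" --pt "0.18 0.06 0 0 0 0 0" --pt "0.18 0.06 0 0 0 0 0" --pt "0.18 0.06 0 0 0 0 0" --pt "0.18 0.05 0 0 0 0 0" --pt "0.18 0.05 0 0 0 0 0"

```text
clock: 5.98
eef_pos: [0.625, 0.0489, 0.1166]
ee_rot: [0.745, 0.667, -0.0, 0.0]
ft_force: [-0.1, 0.5, -0.7]
width: 0.0324
finger_force: 20.0
```

Emit:
servo_tool --pt "0.18 0.01 0 0 0 0 0" --pt "0.18 0 0 0 0 0 0" --pt "0.1 0 0 0 0 0 0" --pt "0.05 0 0 0 0 0 0" --pt "0 0 0 0 0 0 0" --pt "0 0 0 0 0 0 0"

```text
clock: 6.48
eef_pos: [0.6378, 0.1475, 0.1162]
ee_rot: [0.745, 0.667, -0.001, 0.001]
ft_force: [0.3, -0.5, -1.4]
width: 0.0321
finger_force: 20.0
```

```bash
python3 -c "
from h import *
to(*PEG[0],.115)
p=bot.observe()['eef_pos']
c=cap('scene','b.png'); cv2.imwrite('pics/b1.png',cv2.resize(c['frame'][180:310,180:320],None,fx=4,fy=4,interpolation=cv2.INTER_CUBIC))
z=p[2]-.026
print((proj(c,[[p[0],p[1],z+.046],[p[0],p[1],z],[*PEG[0],.018],[*PEG[0],.038]])-(180,180))*4)"
```

```text
t 6.48 pos [0.6378 0.1475 0.1162] tilt [-0.    -0.002 -1.   ] w 0.0321 ff 20.0 ft [ 0.3 -0.5 -1.4]
units shift [-0.009  0.017  0.006] turn z -0.003 rows>= 0.1
[[293.67451931 212.18204128]
 [294.7727124  266.81277871]
 [289.27204529 346.12186732]
 [288.75028072 325.17841817]]
```

View pics/b1.png

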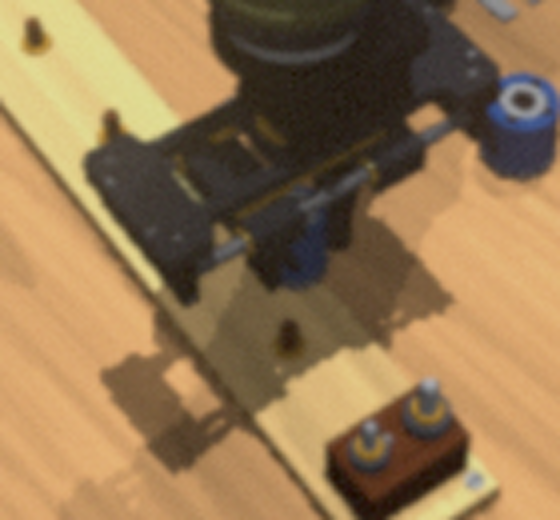

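The held saw's right edge is at x≈327 in the crop and its base centre at about (301,268). It sits about 4 mm toward +y of the TCP, while the peg is at (289,346). I'll correct by that amount and lower it.

Emit:
servo_tool --pt "-0.028 0.017 0 0 0 0 0" --pt "0 0 0.08 0 0 0 0" --pt "0 0 0.08 0 0 0 0" --pt "0 0 0.06 0 0 0 0" --pt "0 0 0.04 0 0 0 0" --pt "0 0 0.03 0 0 0 0" --pt "0 0 0 0 0 0 0" --pt "0 0 0 0 0 0 0" --pt "0 0 0 0 0 0 0"

```text
clock: 7.28
eef_pos: [0.6411, 0.1434, 0.0594]
ee_rot: [0.745, 0.667, 0.001, 0.0]
ft_force: [0.7, -0.1, 0.1]
width: 0.0322
finger_force: 20.0
```

```bash
python3 -c "
from h import *
to(PEG[0][0],PEG[0][1]-.004,.044)
p=bot.observe()['eef_pos']
c=cap('scene','b.png'); cv2.imwrite('pics/b2.png',cv2.resize(c['frame'][200:290,200:300],None,fx=6,fy=6,interpolation=cv2.INTER_CUBIC))
print((proj(c,[[p[0],p[1]+.004,p[2]-.026],[*PEG[0],.018]])-(200,200))*6)"
```

```text
t 7.28 pos [0.6411 0.1434 0.0594] tilt [ 0.001  0.    -1.   ] w 0.0322 ff 20.0 ft [ 0.7 -0.1  0.1]
units shift [-0.01   0.     0.077] turn z -0.002 rows>= 0.4
[[316.7892229  379.12524916]
 [313.90806794 399.18280099]]
```

View pics/b2.png

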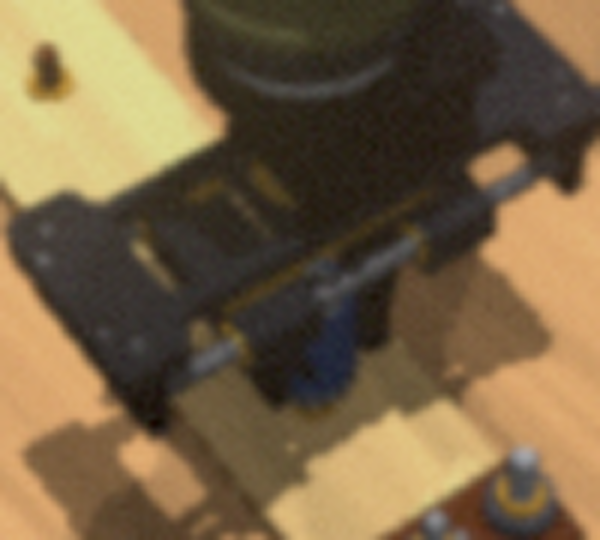

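The saw now covers the peg, with the washer just showing below its lip at (320,408). I'll lower the rest gently.

Emit:
servo_tool --pt "-0.008 0 0.02 0 0 0 0" --pt "0 0 0.02 0 0 0 0" --pt "0 0 0.015 0 0 0 0" --pt "0 0 0.01 0 0 0 0" --pt "0 0 0 0 0 0 0" --pt "0 0 0 0 0 0 0" --pt "0 0 0 0 0 0 0"

```text
clock: 7.92
eef_pos: [0.6403, 0.1417, 0.0455]
ee_rot: [0.745, 0.667, -0.0, -0.0]
ft_force: [-0.4, -0.1, -0.6]
width: 0.0321
finger_force: 20.0
```

Emit:
servo_tool --pt "0 0 0.007 0 0 0 0" --pt "0 0 0 0 0 0 0" --pt "0 0 0 0 0 0 0" --pt "0 0 0 0 0 0 0"

```text
clock: 8.25
eef_pos: [0.6406, 0.1417, 0.0447]
ee_rot: [0.745, 0.667, 0.0, 0.0]
ft_force: [-1.4, -0.2, 3.8]
width: 0.0321
finger_force: 20.0
```

Emit:
servo_tool --pt "0 0 0 0 0 0 1" --pt "0 0 0 0 0 0 1" --pt "0 0 0 0 0 0 1" --pt "0 0 0 0 0 0 1" --pt "0 0 0 0 0 0 1" --pt "0 0 0 0 0 0 1" --pt "0 0 -0.06 0 0 0 1" --pt "0 0 -0.12 0 0 0 1" --pt "0 0 -0.12 0 0 0 1" --pt "0 0 -0.12 0 0 0 1" --pt "0 0 0 0 0 0 1" --pt "0 0 0 0 0 0 1"

```text
clock: 9.25
eef_pos: [0.6416, 0.1421, 0.1309]
ee_rot: [0.745, 0.667, 0.002, 0.001]
ft_force: [0.3, -0.3, -0.1]
width: 0.087
finger_force: 0.0
```

```bash
python3 -c "
from h import *
to(.4435,.124,.12)"
```

```text
t 9.25 pos [0.6416 0.1421 0.1309] tilt [ 0.004  0.001 -1.   ] w 0.087 ff 0.0 ft [ 0.3 -0.3 -0.1]
units shift [-0.198 -0.975  0.05 ] turn z -0.002 rows>= 4.8
```

Emit:
servo_tool --pt "-0.03 -0.15 0 0 0 0 1" --pt "-0.03 -0.15 0 0 0 0 1" --pt "-0.03 -0.15 0 0 0 0 1" --pt "-0.03 -0.15 0 0 0 0 1" --pt "-0.03 -0.15 0 0 0 0 1" --pt "-0.03 -0.15 0 0 0 0 1" --pt "-0.02 -0.075 0.05 0 0 0 1" --pt "0 0 0 0 0 0 1" --pt "0 0 0 0 0 0 1" --pt "0 0 0 0 0 0 1"

```text
clock: 10.08
eef_pos: [0.4431, 0.1232, 0.1183]
ee_rot: [0.745, 0.667, 0.0, 0.0]
ft_force: [0.5, 0.2, -0.6]
width: 0.0873
finger_force: 0.0
```

```bash
python3 -c "
from h import *
to(.4435,.124,.026)
c=cap('scene'); cv2.imwrite('pics/c1.png',np.hstack([cv2.resize(c['frame'][150:270,250:350],None,fx=4,fy=4,interpolation=cv2.INTER_CUBIC),cv2.resize(c['frame'][190:310,200:300],None,fx=4,fy=4,interpolation=cv2.INTER_CUBIC)]))
print((proj(c,[[.4435,.124,.046],[.4435,.124,0]])-(250,150))*4,(proj(c,[[*PEG[0],.064],[*PEG[0],.018]])-(200,190))*4)"
```

```text
t 10.08 pos [0.4431 0.1232 0.1183] tilt [ 0.001  0.    -1.   ] w 0.0873 ff 0.0 ft [ 0.5  0.2 -0.6]
units shift [0.004 0.001 0.462] turn z -0.003 rows>= 2.2
[[241.52048435 222.21792856]
 [235.67371528 272.33115075]] [[208.04856139 257.03731867]
 [209.27204529 306.12186732]]
```

View pics/c1.png

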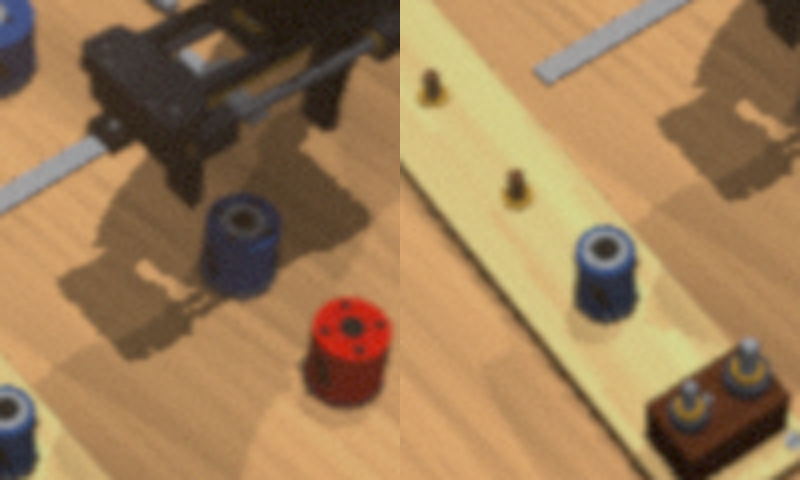

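The small saw stands upright on its peg: its top is at (605,248) in the right half of the crop, within about 2 px of the prediction. The medium saw's top is at (243,219), as predicted. Descending on it now.

Emit:
servo_tool --pt "0.004 0 0.1 0 0 0 1" --pt "0 0 0.12 0 0 0 1" --pt "0 0 0.12 0 0 0 1" --pt "0 0 0.08 0 0 0 1" --pt "0 0 0.04 0 0 0 1" --pt "0 0 0 0 0 0 1" --pt "0 0 0 0 0 0 0" --pt "0 0 0 0 0 0 0" --pt "0 0 0 0 0 0 0" --pt "0 0 0 0 0 0 0" --pt "0 0 0 0 0 0 0" --pt "0 0 0 0 0 0 0"

```text
clock: 11.13
eef_pos: [0.4426, 0.1239, 0.0266]
ee_rot: [0.745, 0.667, 0.0, 0.0]
ft_force: [0.4, 0.3, -0.2]
width: 0.0549
finger_force: 0.0
```

Emit:
servo_tool --pt "0 0 0 0 0 0 0" --pt "0 0 0 0 0 0 0" --pt "0 0 0 0 0 0 0" --pt "0 0 0 0 0 0 0" --pt "0 0 0 0 0 0 0" --pt "0 0 0 0 0 0 0"

```text
clock: 11.63
eef_pos: [0.4426, 0.1239, 0.0264]
ee_rot: [0.745, 0.667, 0.0, 0.0]
ft_force: [-0.0, -0.7, 3.9]
width: 0.044
finger_force: 20.0
```

Emit:
servo_tool --pt "0 0 -0.05 0 0 0 0" --pt "0 0 -0.12 0 0 0 0" --pt "0 0 -0.14 0 0 0 0" --pt "0 0 -0.12 0 0 0 0" --pt "-0.04 0.16 -0.02 0 0 0 0" --pt "-0.04 0.16 0 0 0 0 0" --pt "-0.04 0.16 0 0 0 0 0" --pt "-0.04 0.16 0 0 0 0 0" --pt "-0.04 0.16 0 0 0 0 0" --pt "-0.037 0.12 0 0 0 0 0" --pt "0 0.05 0 0 0 0 0" --pt "0 0 0 0 0 0 0"

```text
clock: 12.63
eef_pos: [0.6315, 0.0541, 0.1156]
ee_rot: [0.746, 0.666, 0.0, -0.001]
ft_force: [-0.6, -0.2, -1.3]
width: 0.044
finger_force: 20.0
```

Emit:
servo_tool --pt "0 0 0 0 0 0 0" --pt "0 0 0 0 0 0 0"

```text
clock: 12.8
eef_pos: [0.6285, 0.0566, 0.1159]
ee_rot: [0.744, 0.668, -0.001, -0.001]
ft_force: [-0.3, 0.0, -0.9]
width: 0.0436
finger_force: 20.0
```

```bash
cat >> h.py <<'E'
def chk(i,r,f,sc=4):
    to(*PEG[i],.044); p=bot.observe()['eef_pos']; c=cap('scene'); z=p[2]-.0265
    u=proj(c,[[*PEG[i],.018]])[0].astype(int)-(60,90); im=cv2.resize(c['frame'][u[1]:u[1]+130,u[0]:u[0]+120],None,fx=sc,fy=sc,interpolation=cv2.INTER_CUBIC)
    h=(cyl(c,p[0],p[1],r,z,z+.046).reshape(-1,2)-u)*sc
    for q in h: cv2.circle(im,tuple(int(v) for v in q),1,(0,255,255),-1)
    for zz in (.018,.038):
        q=(proj(c,[[*PEG[i],zz]])[0]-u)*sc; cv2.circle(im,tuple(int(v) for v in q),2,(255,0,255),-1)
    cv2.imwrite('pics/'+f,im); print('outline x',h[:,0].min().round(),h[:,0].max().round())
E
python3 -c "
from h import *
chk(1,.022,'d1.png')"
```

```text
t 12.8 pos [0.6285 0.0566 0.1159] tilt [-0.002  0.    -1.   ] w 0.0436 ff 20.0 ft [-0.3  0.  -0.9]
units shift [-0.003  0.015  0.36 ] turn z -0.0 rows>= 1.7
outline x 192.0 281.0
```

View pics/d1.png

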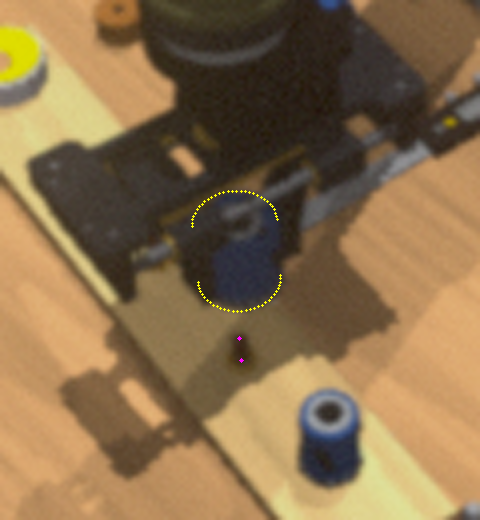

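The held saw matches the predicted outline (right edge at 281), and its peg is below at (240,350). Lowering.

Emit:
servo_tool --pt "-0.003 0.012 0.06 0 0 0 0" --pt "0 0 0.09 0 0 0 0" --pt "0 0 0.08 0 0 0 0" --pt "0 0 0.05 0 0 0 0" --pt "0 0 0.03 0 0 0 0" --pt "0 0 0.02 0 0 0 0" --pt "0 0 0.015 0 0 0 0" --pt "0 0 0 0 0 0 0" --pt "0 0 0 0 0 0 0" --pt "0 0 0 0 0 0 0"

```text
clock: 13.68
eef_pos: [0.6327, 0.0549, 0.0479]
ee_rot: [0.745, 0.667, 0.0, 0.0]
ft_force: [-0.6, 0.2, -1.2]
width: 0.0438
finger_force: 20.0
```

Emit:
servo_tool --pt "0 0 0.007 0 0 0 0" --pt "0 0 0 0 0 0 0" --pt "0 0 0 0 0 0 0"

```text
clock: 13.93
eef_pos: [0.6323, 0.0547, 0.0459]
ee_rot: [0.745, 0.667, 0.0, 0.0]
ft_force: [0.4, 1.5, -1.1]
width: 0.0439
finger_force: 20.0
```

Emit:
servo_tool --pt "0 0 0.008 0 0 0 0" --pt "0 0 0 0 0 0 0" --pt "0 0 0 0 0 0 0" --pt "0 0 0 0 0 0 0"

```text
clock: 14.27
eef_pos: [0.6325, 0.0548, 0.0445]
ee_rot: [0.745, 0.667, 0.0, 0.0]
ft_force: [-0.1, -0.7, 0.5]
width: 0.044
finger_force: 20.0
```

Emit:
servo_tool --pt "0 0 0.003 0 0 0 0" --pt "0 0 0 0 0 0 0" --pt "0 0 0 0 0 0 1" --pt "0 0 0 0 0 0 1" --pt "0 0 0 0 0 0 1" --pt "0 0 0 0 0 0 1" --pt "0 0 0 0 0 0 1" --pt "0 0 0 0 0 0 1" --pt "0 0 -0.06 0 0 0 1" --pt "0 0 -0.12 0 0 0 1" --pt "0 0 -0.12 0 0 0 1" --pt "0 0 -0.12 0 0 0 1"

```text
clock: 15.27
eef_pos: [0.6321, 0.0549, 0.1292]
ee_rot: [0.745, 0.667, 0.0, -0.0]
ft_force: [0.5, -0.6, 0.2]
width: 0.0866
finger_force: 0.0
```

```bash
python3 -c "
from h import *
to(.4325,.351,.12)"
```

```text
t 15.27 pos [0.6321 0.0549 0.1292] tilt [-0.  0. -1.] w 0.0866 ff 0.0 ft [ 0.5 -0.6  0.2]
units shift [ 1.363 -1.154  0.046] turn z -0.002 rows>= 8.6
```

Emit:
servo_tool --pt "0.13 -0.11 0 0 0 0 1" --pt "0.13 -0.11 0 0 0 0 1" --pt "0.14 -0.12 0 0 0 0 1" --pt "0.14 -0.12 0 0 0 0 1" --pt "0.14 -0.12 0 0 0 0 1" --pt "0.14 -0.12 0 0 0 0 1" --pt "0.14 -0.12 0 0 0 0 1" --pt "0.14 -0.12 0 0 0 0 1" --pt "0.13 -0.11 0 0 0 0 1" --pt "0.13 -0.1 0.04 0 0 0 1" --pt "0 0 0 0 0 0 1" --pt "0 0 0 0 0 0 1"

```text
clock: 16.27
eef_pos: [0.4315, 0.3525, 0.1202]
ee_rot: [0.743, 0.669, 0.0, -0.0]
ft_force: [0.7, -1.1, -0.2]
width: 0.0868
finger_force: 0.0
```

```bash
python3 -c "
from h import *
to(.4325,.351,.026)
c=cap('scene'); A=c['frame']
im=np.hstack([cv2.resize(A[200:330,330:430],None,fx=4,fy=4,interpolation=cv2.INTER_CUBIC),cv2.resize(A[180:310,200:300],None,fx=4,fy=4,interpolation=cv2.INTER_CUBIC)])
for (x,y,r,z,ox,u) in [(.4325,.351,.027,0,0,(330,200)),(*PEG[0],.016,.018,400,(200,180)),(*PEG[1],.022,.018,400,(200,180))]:
    for q in (cyl(c,x,y,r,z,z+.046).reshape(-1,2)-u)*4: cv2.circle(im,(int(q[0]+ox),int(q[1])),1,(0,255,255),-1)
cv2.imwrite('pics/e1.png',im)"
```

```text
t 16.27 pos [0.4315 0.3525 0.1202] tilt [ 0.     0.001 -1.   ] w 0.0868 ff 0.0 ft [ 0.7 -1.1 -0.2]
units shift [-0.007  0.006  0.471] turn z 0.005 rows>= 2.3
```

View pics/e1.png

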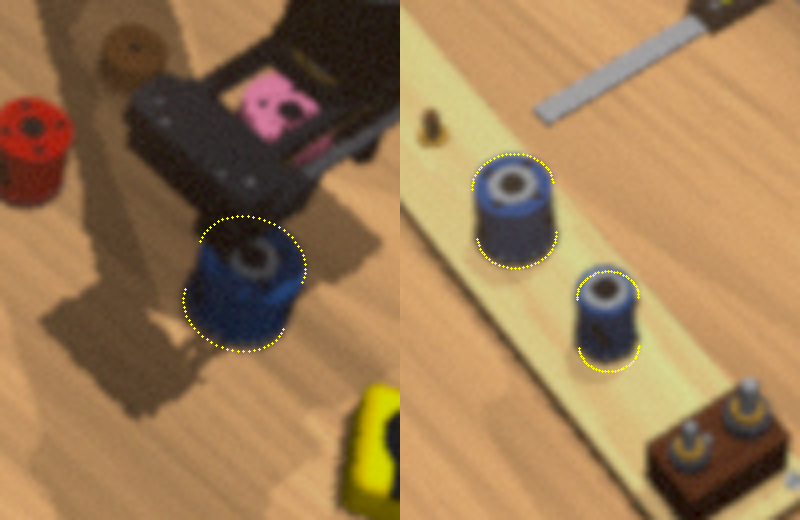

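Both placed saws sit on their pegs, the small one about 3 mm off, which is well inside tolerance. The large saw matches its predicted outline. Descending on it.

Emit:
servo_tool --pt "-0.006 0.005 0.1 0 0 0 1" --pt "0 0 0.12 0 0 0 1" --pt "0 0 0.12 0 0 0 1" --pt "0 0 0.08 0 0 0 1" --pt "0 0 0.045 0 0 0 1" --pt "0 0 0 0 0 0 1" --pt "0 0 0 0 0 0 0" --pt "0 0 0 0 0 0 0" --pt "0 0 0 0 0 0 0" --pt "0 0 0 0 0 0 0" --pt "0 0 0 0 0 0 0" --pt "0 0 0 0 0 0 0"

```text
clock: 17.32
eef_pos: [0.4341, 0.3492, 0.027]
ee_rot: [0.745, 0.667, 0.0, -0.0]
ft_force: [-2.4, 0.9, 0.9]
width: 0.0551
finger_force: 1.5
```

Emit:
servo_tool --pt "0 0 0 0 0 0 0" --pt "0 0 0 0 0 0 0" --pt "0 0 0 0 0 0 0" --pt "0 0 0 0 0 0 0"

```text
clock: 17.65
eef_pos: [0.4341, 0.3493, 0.027]
ee_rot: [0.745, 0.667, 0.0, 0.0]
ft_force: [-2.0, -1.0, 5.4]
width: 0.0544
finger_force: 20.0
```

```bash
python3 -c "
from h import *
to(*PEG[2],.12)"
```

```text
t 17.65 pos [0.4341 0.3493 0.027 ] tilt [ 0. -0. -1.] w 0.0544 ff 20.0 ft [-2.  -1.   5.4]
units shift [-1.8    1.141 -0.465] turn z -0.002 rows>= 10.5
```

Emit:
servo_tool --pt "0 0 -0.05 0 0 0 0" --pt "0 0 -0.12 0 0 0 0" --pt "0 0 -0.14 0 0 0 0" --pt "0 0 -0.14 0 0 0 0" --pt "-0.1 0.06 -0.05 0 0 0 0" --pt "-0.16 0.1 0 0 0 0 0" --pt "-0.16 0.1 0 0 0 0 0" --pt "-0.16 0.1 0 0 0 0 0" --pt "-0.16 0.1 0 0 0 0 0" --pt "-0.16 0.1 0 0 0 0 0" --pt "-0.16 0.1 0 0 0 0 0" --pt "-0.16 0.1 0 0 0 0 0"

```text
clock: 18.65
eef_pos: [0.559, 0.0877, 0.1268]
ee_rot: [0.745, 0.667, -0.0, 0.0]
ft_force: [0.3, 0.6, -0.6]
width: 0.0541
finger_force: 20.0
```

Emit:
servo_tool --pt "-0.16 0.1 0 0 0 0 0" --pt "-0.16 0.1 0 0 0 0 0" --pt "-0.14 0.1 0 0 0 0 0" --pt "-0.08 0.06 0 0 0 0 0" --pt "-0.04 0.02 0 0 0 0 0" --pt "0 0 0 0 0 0 0" --pt "0 0 0 0 0 0 0" --pt "0 0 0 0 0 0 0"

```text
clock: 19.32
eef_pos: [0.6206, -0.0309, 0.1266]
ee_rot: [0.744, 0.669, 0.0, -0.001]
ft_force: [0.7, 0.2, -0.8]
width: 0.0543
finger_force: 20.0
```

```bash
python3 -c "
from h import *
chk(2,.027,'f1.png')"
```

```text
t 19.32 pos [ 0.6206 -0.0309  0.1266] tilt [-0.001  0.001 -1.   ] w 0.0543 ff 20.0 ft [ 0.7  0.2 -0.8]
units shift [-0.013  0.006  0.413] turn z 0.002 rows>= 2.0
outline x 175.0 282.0
```

View pics/f1.png

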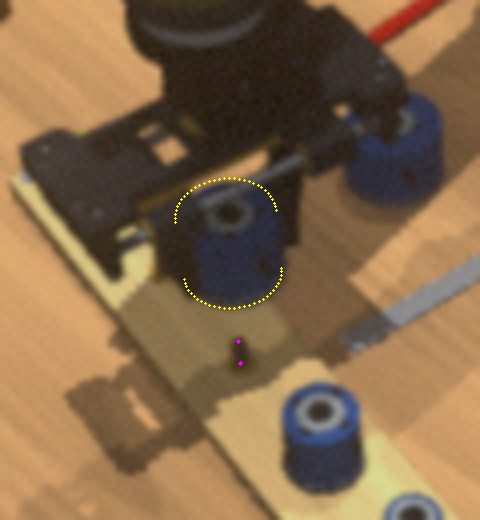

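The held saw matches its outline, and its peg is below at (240,355). Lowering.

Emit:
servo_tool --pt "-0.012 0.006 0.06 0 0 0 0" --pt "0 0 0.1 0 0 0 0" --pt "0 0 0.1 0 0 0 0" --pt "0 0 0.06 0 0 0 0" --pt "0 0 0.03 0 0 0 0" --pt "0 0 0.02 0 0 0 0" --pt "0 0 0.02 0 0 0 0" --pt "0 0 0.01 0 0 0 0" --pt "0 0 0 0 0 0 0" --pt "0 0 0 0 0 0 0" --pt "0 0 0 0 0 0 0"

```text
clock: 20.28
eef_pos: [0.6229, -0.0364, 0.0473]
ee_rot: [0.745, 0.667, 0.0, 0.001]
ft_force: [0.1, -0.0, -0.1]
width: 0.0538
finger_force: 20.0
```

Emit:
servo_tool --pt "0.01 0 0.008 0 0 0 0" --pt "0 0 0 0 0 0 0" --pt "0 0 0 0 0 0 0" --pt "0 0 0 0 0 0 0"

```text
clock: 20.62
eef_pos: [0.6227, -0.0341, 0.0451]
ee_rot: [0.745, 0.667, 0.0, 0.0]
ft_force: [1.0, -0.0, 0.3]
width: 0.0545
finger_force: 20.0
```

Emit:
servo_tool --pt "0 0 0.004 0 0 0 0" --pt "0 0 0 0 0 0 0" --pt "0 0 0 0 0 0 1" --pt "0 0 0 0 0 0 1" --pt "0 0 0 0 0 0 1" --pt "0 0 0 0 0 0 1" --pt "0 0 0 0 0 0 1" --pt "0 0 0 0 0 0 1" --pt "0 0 -0.06 0 0 0 1" --pt "0 0 -0.12 0 0 0 1" --pt "0 0 -0.12 0 0 0 1" --pt "0 0 -0.12 0 0 0 1"

```text
clock: 21.62
eef_pos: [0.6225, -0.0341, 0.1298]
ee_rot: [0.745, 0.667, 0.0, -0.0]
ft_force: [1.3, 0.3, 0.6]
width: 0.0871
finger_force: 0.0
```

```bash
python3 -c "
from h import *
to(.441,-.106,.12)"
```

```text
t 21.62 pos [ 0.6225 -0.0341  0.1298] tilt [-0.  0. -1.] w 0.0871 ff 0.0 ft [1.3 0.3 0.6]
units shift [-0.456 -0.863  0.049] turn z -0.002 rows>= 4.7
```

Emit:
servo_tool --pt "-0.06 -0.12 0 0 0 0 1" --pt "-0.08 -0.15 0 0 0 0 1" --pt "-0.08 -0.15 0 0 0 0 1" --pt "-0.08 -0.15 0 0 0 0 1" --pt "-0.08 -0.15 0 0 0 0 1" --pt "-0.05 -0.1 0 0 0 0 1" --pt "-0.03 -0.04 0.05 0 0 0 1" --pt "0 0 0 0 0 0 1" --pt "0 0 0 0 0 0 1" --pt "0 0 0 0 0 0 1" --pt "0 0 0 0 0 0 1"

```text
clock: 22.53
eef_pos: [0.443, -0.1062, 0.1189]
ee_rot: [0.744, 0.668, 0.001, 0.0]
ft_force: [0.5, -0.0, 0.2]
width: 0.0871
finger_force: 0.0
```

```bash
python3 -c "
from h import *
to(.441,-.106,.026)
c=cap('scene'); A=c['frame']
im=np.hstack([cv2.resize(A[110:230,200:300],None,fx=4,fy=4,interpolation=cv2.INTER_CUBIC),cv2.resize(A[170:290,180:280],None,fx=4,fy=4,interpolation=cv2.INTER_CUBIC)])
for (x,y,r,z,ox,u) in [(.441,-.106,.032,0,0,(200,110)),(*PEG[2],.027,.018,400,(180,170)),(*PEG[1],.022,.018,400,(180,170))]:
    for q in (cyl(c,x,y,r,z,z+.046).reshape(-1,2)-u)*4: cv2.circle(im,(int(q[0]+ox),int(q[1])),1,(0,255,255),-1)
cv2.imwrite('pics/g1.png',im)"
```

```text
t 22.53 pos [ 0.443  -0.1062  0.1189] tilt [ 0.002  0.    -1.   ] w 0.0871 ff 0.0 ft [ 0.5 -0.   0.2]
units shift [-0.    -0.011  0.464] turn z -0.0 rows>= 2.2
```

View pics/g1.png

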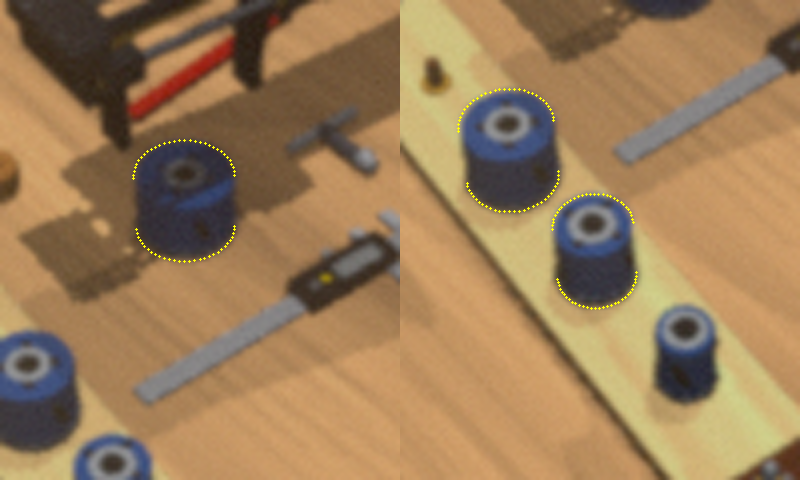

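The outlines match for the two placed saws and for the largest one, and the caliper hasn't moved. Descending on the last saw.

Emit:
servo_tool --pt "0 -0.008 0.1 0 0 0 1" --pt "0 0 0.12 0 0 0 1" --pt "0 0 0.12 0 0 0 1" --pt "0 0 0.08 0 0 0 1" --pt "0 0 0.04 0 0 0 1" --pt "0 0 0 0 0 0 1" --pt "0 0 0 0 0 0 0" --pt "0 0 0 0 0 0 0" --pt "0 0 0 0 0 0 0" --pt "0 0 0 0 0 0 0" --pt "0 0 0 0 0 0 0" --pt "0 0 0 0 0 0 0"

```text
clock: 23.58
eef_pos: [0.4409, -0.1071, 0.027]
ee_rot: [0.745, 0.667, 0.0, 0.001]
ft_force: [-0.1, 0.4, 4.1]
width: 0.0637
finger_force: 20.0
```

Emit:
servo_tool --pt "0 0 0 0 0 0 0" --pt "0 0 0 0 0 0 0" --pt "0 0 0 0 0 0 0"

```text
clock: 23.83
eef_pos: [0.4409, -0.1071, 0.027]
ee_rot: [0.745, 0.667, 0.0, 0.001]
ft_force: [-0.1, 0.3, 6.5]
width: 0.064
finger_force: 20.0
```

```bash
python3 -c "
from h import *
to(*PEG[3],.12)"
```

```text
t 23.83 pos [ 0.4409 -0.1071  0.027 ] tilt [ 0.002 -0.001 -1.   ] w 0.064 ff 20.0 ft [-0.1  0.3  6.5]
units shift [ 0.014  0.859 -0.463] turn z -0.002 rows>= 4.7
```

Emit:
servo_tool --pt "0 0 -0.05 0 0 0 0" --pt "0 0 -0.12 0 0 0 0" --pt "0 0 -0.14 0 0 0 0" --pt "0 0 -0.14 0 0 0 0" --pt "0 0.1 -0.02 0 0 0 0" --pt "0 0.16 0 0 0 0 0" --pt "0 0.16 0 0 0 0 0" --pt "0 0.16 0 0 0 0 0" --pt "0 0.14 0 0 0 0 0" --pt "0.014 0.1 0 0 0 0 0" --pt "0 0.04 0 0 0 0 0" --pt "0 0 0 0 0 0 0"

```text
clock: 24.83
eef_pos: [0.6117, -0.1223, 0.1194]
ee_rot: [0.745, 0.668, 0.0, -0.001]
ft_force: [-1.1, 0.6, -2.7]
width: 0.0641
finger_force: 20.0
```

Emit:
servo_tool --pt "0 0 0 0 0 0 0" --pt "0 0 0 0 0 0 0" --pt "0 0 0 0 0 0 0"

```text
clock: 25.08
eef_pos: [0.6098, -0.123, 0.1202]
ee_rot: [0.745, 0.667, -0.001, -0.0]
ft_force: [-1.5, 0.5, -2.2]
width: 0.0636
finger_force: 20.0
```

```bash
python3 -c "
from h import *
chk(3,.032,'k1.png')"
```

```text
t 25.08 pos [ 0.6098 -0.123   0.1202] tilt [-0.001 -0.001 -1.   ] w 0.0636 ff 20.0 ft [-1.5  0.5 -2.2]
units shift [0.001 0.01  0.381] turn z -0.002 rows>= 1.8
outline x 165.0 287.0
```

View pics/k1.png

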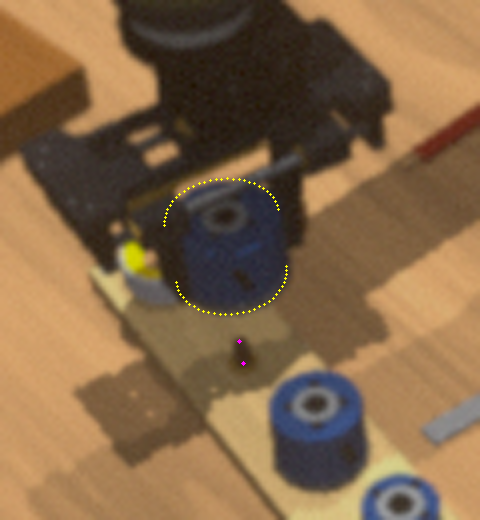

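The last saw matches its outline above the peg at (242,355), clear of its neighbour and the tin. Lowering.

Emit:
servo_tool --pt "0 0.008 0.06 0 0 0 0" --pt "0 0 0.1 0 0 0 0" --pt "0 0 0.09 0 0 0 0" --pt "0 0 0.04 0 0 0 0" --pt "0 0 0.03 0 0 0 0" --pt "0 0 0.02 0 0 0 0" --pt "0 0 0.015 0 0 0 0" --pt "0 0 0.01 0 0 0 0" --pt "0 0 0 0 0 0 0" --pt "0 0 0 0 0 0 0" --pt "0 0 0 0 0 0 0"

```text
clock: 26.05
eef_pos: [0.6133, -0.1231, 0.0478]
ee_rot: [0.745, 0.667, 0.0, 0.0]
ft_force: [0.1, 0.7, -1.7]
width: 0.0638
finger_force: 20.0
```

Emit:
servo_tool --pt "0 0 0.011 0 0 0 0" --pt "0 0 0 0 0 0 0" --pt "0 0 0 0 0 0 0" --pt "0 0 0 0 0 0 0"

```text
clock: 26.38
eef_pos: [0.6131, -0.1231, 0.0452]
ee_rot: [0.745, 0.667, 0.0, 0.0]
ft_force: [0.2, -0.8, -1.5]
width: 0.0638
finger_force: 20.0
```

Emit:
servo_tool --pt "0 0 0.005 0 0 0 0" --pt "0 0 0 0 0 0 0" --pt "0 0 0 0 0 0 0" --pt "0 0 0 0 0 0 0"

```text
clock: 26.72
eef_pos: [0.6132, -0.123, 0.0451]
ee_rot: [0.745, 0.667, 0.0, 0.0]
ft_force: [-2.3, 0.6, 4.8]
width: 0.0639
finger_force: 20.0
```

Emit:
servo_tool --pt "0 0 0 0 0 0 1" --pt "0 0 0 0 0 0 1" --pt "0 0 0 0 0 0 1" --pt "0 0 0 0 0 0 1" --pt "0 0 0 0 0 0 1" --pt "0 0 0 0 0 0 1" --pt "0 0 -0.06 0 0 0 1" --pt "0 0 -0.12 0 0 0 1" --pt "0 0 -0.12 0 0 0 1" --pt "0 0 -0.12 0 0 0 1" --pt "0 0 0 0 0 0 1" --pt "0 0 0 0 0 0 1"

```text
clock: 27.72
eef_pos: [0.6142, -0.1231, 0.1306]
ee_rot: [0.745, 0.667, 0.001, 0.002]
ft_force: [0.4, 0.0, -0.8]
width: 0.0871
finger_force: 0.0
```

Emit:
servo_tool --pt "-0.1 -0.15 -0.05 0 0 0 1" --pt "-0.1 -0.15 -0.05 0 0 0 1" --pt "-0.1 -0.15 0 0 0 0 1" --pt "-0.1 -0.15 0 0 0 0 1" --pt "-0.1 -0.1 0 0 0 0 1" --pt "-0.1 0 0 0 0 0 1" --pt "0 0 0 0 0 0 1" --pt "0 0 0 0 0 0 1" --pt "0 0 0 0 0 0 1" --pt "0 0 0 0 0 0 1"

```text
clock: 28.55
eef_pos: [0.461, -0.2254, 0.1476]
ee_rot: [0.744, 0.668, 0.0, -0.001]
ft_force: [0.4, -0.5, 0.4]
width: 0.087
finger_force: 0.0
```

```bash
python3 -c "
from h import *
to(*PEG[3],.12)
P=np.array(PEG); R=[.016,.022,.027,.032]; ims=[]
for n,(a,b,u,v),s in [('scene',(150,300,165,285),3.6),('top',(100,250,160,320),2.2)]:
    c=cap(n); im=cv2.resize(c['frame'][a:b,u:v],None,fx=s,fy=s,interpolation=cv2.INTER_CUBIC)
    for p,r in zip(P,R):
        for q in (cyl(c,*p,r,.018,.064).reshape(-1,2)-(u,a))*s: cv2.circle(im,(int(q[0]),int(q[1])),1,(0,255,255),-1)
    ims.append(im)
h=max(i.shape[0] for i in ims)
cv2.imwrite('pics/z1.png',np.hstack([cv2.copyMakeBorder(i,0,h-i.shape[0],0,0,0) for i in ims]))
print([np.round(r['location'],1) for r in bot.place_of('caliper','top')[:1]])"
```

```text
t 28.55 pos [ 0.461  -0.2254  0.1476] tilt [-0.     0.001 -1.   ] w 0.087 ff 0.0 ft [ 0.4 -0.5  0.4]
units shift [0.589 0.694 0.138] turn z 0.001 rows>= 4.4
[array([261. , 225.7])]
```

View pics/z1.png

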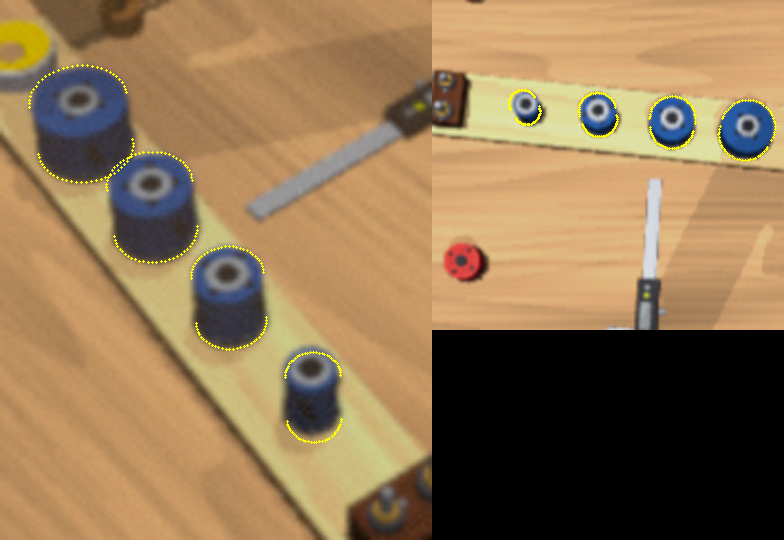

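All four saws sit upright on their pegs in the right order. The small one is only about 4 mm off centre, and the caliper is where it was, at (261,226) in the top view. Handing in.

```bash
python3 -c "
from station import bot
print(bot.close_job())"
```

```text
the job is handed in; nothing more can be done
None
```

All four hole saws are on their pegs, smallest by the arbor block and largest by the wax tin, and the job is handed in (no verdict was returned); the small saw is about 4 mm off centre, within the 15 mm limit, and the caliper was not moved.

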